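# Clamp a glued gilt frame corner in the bench corner press

### The job

The mitre of the small gilt frame corner lying on the bed of the corner press has just been glued. Slide it flat along the bed, in under the rubber pad without scuffing its top, and press it home by feel, firmly but gently, so that both its outer edges sit against the two fences of the V; then push the cam lever down until the pad holds the mitre firmly but does not crush the gilding, and let go. Leave everything else on the bench where it is.

Things in the scene. Friction and masses are not known exactly. Their poses are not given: they have to be found in the camera images.
- press: bench corner press, fixed: a grey bed 390 x 380 mm, top 45 mm above the bench, two low steel fences in a right-angled V, and behind it a small gantry (two posts, crown, crosshead, cam lever). Origin: under point vee at bench level; +x from the V's opening to its point, +y left (lever side), z up. Bed x -260 to 130, y -190 to 190 mm; posts and crown (150 mm wide) x 37 to 87 mm, 137 mm above the bed
- vee (a point): nominal point of the V, on the bed's top on the press's centre plane; axes as the press. The bars' inner faces run from the V's true point towards (-1, +1) and (-1, -1), from 12 to 66 mm out. The bars are set by hand: their true point lies on this point's x axis anywhere from x = -20 to +6 mm, to be found by feel. They are stiff: a push of 7 to 10 N seats the corner, over 12 N bruises it
- corner: the glued gilt wooden corner, a flat chevron: two legs at a right angle, each 130 mm long outside, 44 mm wide; the outer 31 mm is 22 mm high, the inner 13 mm a lip 14 mm high; about 0.18 kg. Origin: outer point of the right angle, underside; +x outward along the mitre (into the V), legs run back towards (-1, +1) and (-1, -1). Home, its origin is at the V's true point, its axes as point vee
- inner_angle (a point): the point of the corner's inner right angle, 62.2 mm behind its outer point, 14 mm above its underside
- pad: black rubber pressure pad, 26 mm across, 8 mm thick, under the nose, 31 mm on the opening side of point vee, over the seated mitre. Origin: centre of its underside, 28 mm above the bed with the lever up, so 6 mm above the moulding. It yields about 1 mm per 20 N. It should hold the mitre with some 15 to 40 N; over 60 N crushes the gilding
- lever_grip (a point): middle of the black round grip (25 mm thick, 70 mm long) of the cam lever, on its centre line, 148 mm from the lever's shaft. The shaft lies level along the press's x, 90 mm above the bed, over y = 0; the lever reaches from it to the left (+y) at x = 22 mm of point vee
- lever (a joint): cam lever, rad: 0 = up (grip 0.28 rad above level, pad raised), growing as the grip goes down. The pad falls 30 mm per rad and meets the seated moulding at about 0.2. Moving the grip takes about 5 N; once the pad bears the push grows 1 N per 5 N of pad force, so 9 to 11 N clamps well. Self-locking: it stays where left
- spare_corner: another, bigger frame corner (legs 150 mm long, 55 mm wide, 28 mm high) lying on the bench; leave alone. Origin: its outer point
- wedge_tray: small open steel tray 75 x 50 x 18 mm standing on the bed at the back right, behind the V; leave alone
- offcut: wood offcut 62 x 28 x 18 mm on the bed's left edge; leave alone
- mallet: wooden mallet lying on the bench; leave alone
- try_square: try square lying on the bench; leave alone
- glue: white glue bottle with an orange cap, 160 mm high, on the bench; leave alone
- chisel: wood-handled tool 230 mm long lying on the bench; leave alone
- head: crosshead sliding on the two posts; its nose, 34 mm wide, reaches forward over the V to 44 mm before point vee and carries the pad; nose underside 44 mm, top 75 mm above the bed when raised. Origin: at point vee, axes as the press
- fence: the V fence: fixed base plates with two black knobs 20 mm high, and on them the two steel bars forming the V (fence_bars_c0 left, c1 right; 54 x 14 x 16 mm high; each bar's centre is 39.6 mm from the V's true point), which slide fore and aft together when the knobs are loose; now locked somewhere. Origin (of the fixed base): point vee, axes as the press
Mind the look-alikes: they are no part of the job. What is shaped like the corner but green or purple is not meant.

How it is judged:
On the way:
1. the corner is home in the V and pressed against the fence bars with 5 N or more (horizontal distance between corner and fence_bars_c0 between 0.0384 and 0.0412 m and horizontal distance between corner and fence_bars_c1 between 0.0384 and 0.0412 m and contact force between corner and fence above 5 N and angle between the x axis of corner and the x axis of vee, either way round below 0.03 rad), for 0.2 s.
At the end, for the whole second after the job is handed in: The corner lies flat on the bed, its outer point within about 2 mm of the true point of the V and square to it within 0.03 rad, and the pad holds it by itself with more than 12 N, the lever left down (horizontal distance between corner and fence_bars_c0 between 0.0384 and 0.0412 m and horizontal distance between corner and fence_bars_c1 between 0.0384 and 0.0412 m and y of corner in the frame of vee between -0.002 and 0.002 m and angle between the x axis of corner and the x axis of vee, either way round below 0.03 rad and angle between corner's own z axis and vertical below 0.03 rad and contact force between pad and corner above 12 N and value of joint lever above 0.15 rad and linear speed of corner below 0.005 m/s); the robot touches nothing.
It fails at once if the corner was rammed or forced against the fence (over 12 N) (contact force between corner and fence above 12 N).
It fails at once if the corner's top was scuffed on the pad on the way in (contact force between corner and pad above 1 N and value of joint lever below 0.1 rad).
It fails at once if the pad crushed the gilding (over 60 N) (contact force between corner and pad above 60 N).
It fails at once if something else on the bench was pushed about (over 30 mm) or upset (distance of any of spare_corner, wedge_tray, offcut, mallet, try_square, glue, chisel from where it was at the start of the episode above 0.03 m or angle between glue's own z axis and vertical above 0.5 rad).
It also fails if it takes over 64 s, if anything falls off the work surface, if the arm or the gripper's body presses on something with over 40 N, if the wrist force passes 120 N, or if a joint passes its speed limit or range.

### The arm

A 7-joint arm with a two-finger parallel gripper is mounted at the origin on the work surface. World frame = base frame: x ahead of the robot, y to its left, z up, the work surface at z = 0. Lengths are in m, angles in rad, forces in N, time in s.
With the tool pointing down it reaches from about 0.35 to 0.775 m from the base axis. Payload 3.1 kg.
Tool frame: the origin (TCP) lies at the very end of the fingers, on their centre line; the grasp point (between the pads) lies 19 mm behind it; y points along the fingers, z is the direction in which the jaws open and shut, and the axes are right-handed (so a half turn about y gives the same grasp; the last joint's range is limited). The gripper opens to 85 mm and grips with 20 to 120 N. Pads are 22 mm wide; open, the fingers measure 114 mm over their backs; the gripper's body (76 mm by 85 mm) begins 54 mm behind the grasp point. The pads swing forward as they close: fully open they stand 13 mm farther back than shut.
Start: joints at [-1.163, 0.311, 0.014, 1.512, -0.004, 1.319, -0.027], TCP at [0.239, 0.495, 0.231] pointing down, gripper open.
Joint ranges: [-2.7, 2.7], [-0.3, 1.91], [-1.27, 1.3], [0.12, 2.57], [-1.44, 4.58], [0.2, 2.03], [-3.05, 3.05]. Speed limits (rad/s): [2.79, 2.79, 3.14, 3.14, 3.14, 3.14, 3.14].

### API

Orientations are given as a unit quaternion [x, y, z, w].
In Python, from bench import env, viewer gives the robot as it stands.
- The arm moves only by the tool play_rows, never from a script. Its arguments are lists of equal length, an entry for each row: "hand": the finger opening in mm, from 0 to 85.4; "translation": the shift along the world's x, y, z in units of 40 mm (1.0 is 40 mm), a list of three; "rot": the turn, a rotation vector about the world's x, y, z in units of 5 degrees (1.0 is 5 degrees), a list of three. In form: {"hand": [hand, ...], "translation": [[x, y, z], ...], "rot": [[ax, ay, az], ...]}. A call has 1 to 12 rows; each row shifts and turns the commanded pose from where the row before left it; what a row does not reach is not made up. A row lasts 1/10 s, in which the tool goes at most 50 mm and 8.59 degrees, less where a joint would pass 70% of its speed; a pose out of reach is approached as far as the arm can. A call is refused whole if a number of a shift passes 1 or a number of a turn 1, either way. A call with a gripper value outside its range is refused whole. The fingers move at their own pace and stop on an object; "newtons" is the grip in N (left out, the last holds). Time passes only in rows, so rows that do not move let the fingers close. It gives the time, the measured TCP pose, the force and the opening at its end, in the units of the state.
- env.read_state(): the state, without advancing time (a new reading comes with each control period).
- viewer.grab_frame(name): name is "scene" or "side" or "wrist"; returns a dict with "img" (420x560x3 uint8, red, green, blue), "depth" (420x560 float32, m along the optical axis (not along the pixel's ray), 0 where there is no reading), "fx", "fy", "cx", "cy" (pixels), "dist" ([k1, k2, p1, p2, k3] as OpenCV has them; the pictures are not rectified), "eye" and "rotation" of the camera in the world. Camera axes: x right, y down, z forward; pixel columns grow to the right and rows downward; lengths in m; the calibration is good to about 2 mm. A picture is of the moment at which its call begins.
- env.finish_job(): hands the job in, once; it reports no verdict.
The state is a dict: "t": time; "joints": joint angles; "joint_velocities": joint speeds; "effort": joint torques, N m; "tcp_pos": TCP position; "orientation": TCP orientation; "contact_force": force on the tool from outside, world axes, zero at the start; "moment": the same for the moment, N m; "grip_width": opening from 0.0 (shut) to 1.0 (fully open).
Only numpy, scipy, OpenCV 4.12 (cv2) and the standard library are available. Lean on these libraries where they do the work, as an engineer would, in place of code of your own. Each camera call takes 0.05 s, during which the arm holds its last target. There are 200 camera calls.

## Working session

There is one attempt and no reset: what is moved stays moved. The work goes in short steps, Python scripts to look and compute and a tool call to move; the robot and the scene stay as the last step left them, time stands still between calls to the robot, and variables do not carry over. Pictures are saved under pics/ and viewed, about 8 in all and at most 12, crops included, and the job is handed in when it is done.

Besides the shell and the picture viewer there is one more tool, called after "Emit:" by a JSON object that holds its "api" and its "payload". play_rows: Moves the arm, as the interface text tells. Its arguments: {"type":"object","properties":{"hand":{"type":"array","items":{"type":"number"}},"translation":{"type":"array","items":{"type":"array","items":{"type":"number"}}},"rot":{"type":"array","items":{"type":"array","items":{"type":"number"}}},"newtons":{"type":"number"}},"required":["hand","translation","rot"]}

```bash
mkdir -p pics; cat > h.py <<'E'
import numpy as np, cv2
from bench import env, viewer
def grab(n):
    f=viewer.grab_frame(n); np.savez('last_'+n+'.npz',**{k:np.array(v) for k,v in f.items()}); return f
def load(n): return dict(np.load('last_'+n+'.npz'))
def cloud(f):
    K=np.array([[f['fx'],0,f['cx']],[0,f['fy'],f['cy']],[0,0,1]],float)
    h,w=f['depth'].shape
    uv=np.stack(np.meshgrid(np.arange(w),np.arange(h)),-1).reshape(-1,1,2).astype(float)
    xy=cv2.undistortPoints(uv,K,np.array(f['dist'],float)).reshape(h,w,2)
    d=f['depth'][...,None]
    P=np.concatenate([xy*d,d],-1)@np.array(f['rotation']).T+np.array(f['eye'])
    P[f['depth']==0]=np.nan
    return P
def save(img,name): cv2.imwrite('pics/'+name,img[...,::-1])
E
python3 - <<'E'
from h import *
s=env.read_state(); print({k:np.round(v,3) for k,v in s.items()})
for n in('scene','side','wrist'):
    f=grab(n); print(n,f['eye'],np.round(f['rotation'],2).tolist(),f['fx']); save(f['img'],n+'0.png')
E
```

```text
{'t': np.float64(0.0), 'joints': array([-1.163,  0.312,  0.014,  1.513, -0.004,  1.319, -0.027]), 'joint_velocities': array([ 0.002,  0.   ,  0.001,  0.   ,  0.   , -0.001,  0.001]), 'effort': array([ 0.0000e+00, -3.7992e+01,  1.4600e-01, -2.3059e+01,  1.2000e-02,
        1.4000e-02,  0.0000e+00]), 'tcp_pos': array([0.239, 0.495, 0.23 ]), 'orientation': array([ 0.69 , -0.158,  0.158, -0.688]), 'contact_force': array([-0.756,  0.162, -0.408]), 'moment': array([-0.017,  0.013, -0.021]), 'grip_width': np.float64(1.0)}
scene [1.3055782  0.49486006 0.87996173] [0.43, 0.79, -0.39, -0.2] 421.67449041009684
side [-0.09196527  0.89700381  1.28382427] [-0.27, 0.89, -0.36, 0.1] 487.1791256212516
wrist [0.17552099 0.52533059 0.37436101] [0.84, 0.53, 0.07, 0.12] 351.0148938315183
```

```bash
sed -i "s/np.array(f\['rotation'\]).T/Rotation.from_quat(f['rotation']).as_matrix().T/; 1a from scipy.spatial.transform import Rotation" h.py
```

```text
(no output)
```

View pics/scene0.png

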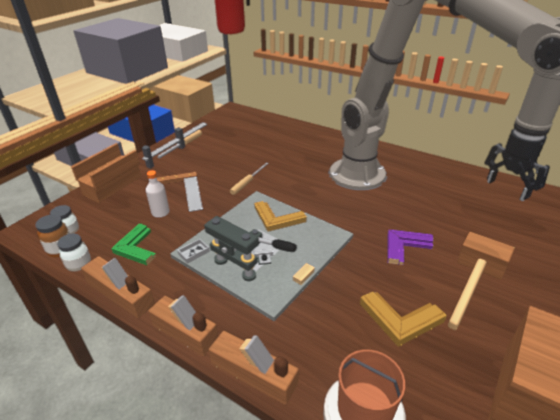

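View pics/side0.png

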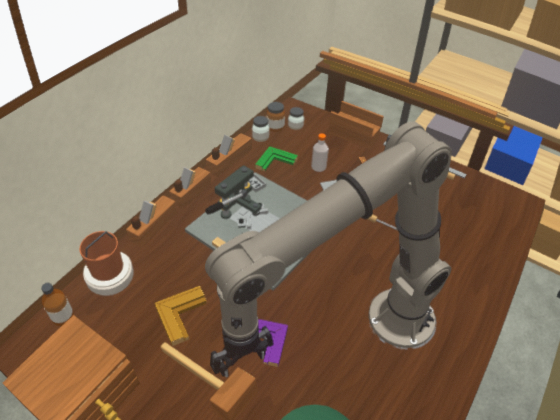

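Scene view: the corner is the small gilt chevron on the bed at about (280,215). The other candidates are the large gilt one on the bench at (400,315), which is the spare, green at (135,243) and purple at (408,243). Next I fit the bed and take an enlarged crop to confirm.

```bash
python3 - <<'E'
from h import *
f=load('scene'); P=cloud(f); img=f['img']
c=img[180:310,165:360]; save(cv2.resize(c,None,fx=4,fy=4,interpolation=cv2.INTER_CUBIC),'crop1.png')
hsv=cv2.cvtColor(img,cv2.COLOR_RGB2HSV)
z=P[...,2]
box=np.zeros(z.shape,bool); box[180:312,165:360]=1
m=box&(abs(z-0.045)<0.006)&(hsv[...,1]<70)
m=cv2.morphologyEx(m.astype(np.uint8),cv2.MORPH_OPEN,np.ones((3,3)))>0
q=P[m]; print('bed z',np.median(q[:,2]),len(q))
r=cv2.minAreaRect(q[:,:2].astype(np.float32)); print(r,cv2.boxPoints(r))
g=box&(hsv[...,0]>10)&(hsv[...,0]<28)&(hsv[...,1]>120)&(z>0.05)&(z<.08)
n,l,st,ce=cv2.connectedComponentsWithStats(g.astype(np.uint8))
for i in range(1,n):
    if st[i,4]>40:
        p=P[l==i]; print(st[i],np.round(np.percentile(p,[2,50,98],axis=0),4).tolist())
# points per pixel
for uv in [(244,243),(283,245),(260,258),(221,258),(257,205),(268,226),(305,218)]: print(uv,P[uv[1],uv[0]])
E
```

```text
bed z 0.04599155487310164 7892
((0.557118833065033, -0.05118422210216522), (0.3815097212791443, 0.3962137997150421), 85.24929809570312) [[ 0.34389412 -0.22487645]
 [ 0.73874676 -0.25769103]
 [ 0.77034354  0.122508  ]
 [ 0.3754909   0.15532258]]
[255 202  51  28 673] [[0.4009, -0.158, 0.0522], [0.4512, -0.0614, 0.067], [0.5037, 0.0002, 0.0712]]
[165 296   9  16  85] [[0.8655, -0.1369, 0.0593], [0.8809, -0.1162, 0.0637], [0.9015, -0.097, 0.0661]]
(244, 243) [7.07212395e-01 1.03593494e-04 1.85578569e-01]
(283, 245) [0.66501857 0.08680919 0.18800243]
(260, 258) [ 0.62119381 -0.01787618  0.05459754]
(221, 258) [ 0.68496816 -0.10536837  0.06221407]
(257, 205) [ 0.4344376  -0.15796647  0.06563721]
(268, 226) [ 0.50606532 -0.06739324  0.06803024]
(305, 218) [0.40773487 0.0045644  0.06218646]
```

View pics/crop1.png

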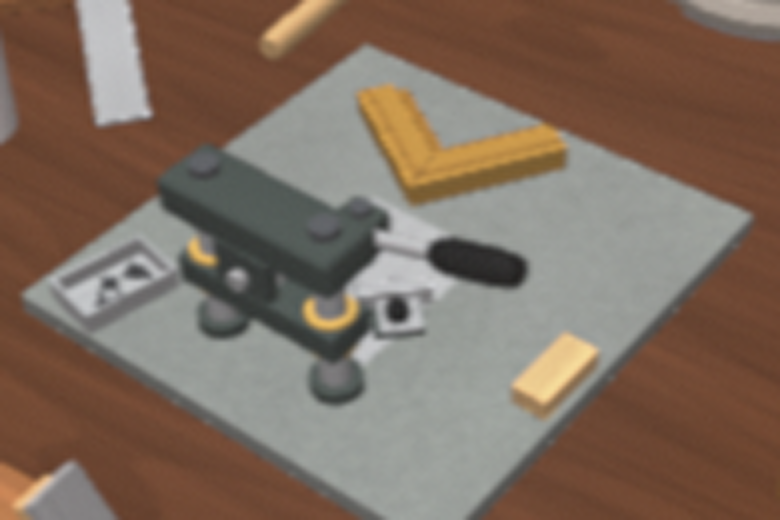

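The crop shows the small chevron (44 mm legs, on the bed, gilt), with its tip near crop (415,200), pointing at the press. That is the corner meant. Next I fit its pose and the press frame.

```bash
cat >> h.py <<'E'
from scipy.optimize import minimize
from scipy.spatial import cKDTree
a=np.sqrt(.5)
def Lpoly():
    L=[(0,0),(130,0),(130,44),(44,44),(44,130),(0,130)]   # u along(-1,-1), v along(-1,+1)
    return np.array([[-(u+v)*a,(v-u)*a] for u,v in L])/1000
def xf(q,p): c,s=np.cos(q[2]),np.sin(q[2]); return p@np.array([[c,s],[-s,c]])+q[:2]
_g=np.stack(np.meshgrid(np.arange(-.19,.005,.003),np.arange(-.1,.1,.003)),-1).reshape(-1,2)
_poly=(Lpoly()*1e4).astype(np.float32)
_in=_g[[cv2.pointPolygonTest(_poly,(float(x*1e4),float(y*1e4)),False)>0 for x,y in _g]]
def fit(Q,q0):
    t=cKDTree(Q)
    def cost(q):
        c,s=np.cos(q[2]),np.sin(q[2]); B=(Q-q[:2])@np.array([[c,-s],[s,c]])
        o=np.array([max(0,-cv2.pointPolygonTest(_poly,(float(x),float(y)),True)) for x,y in B*1e4])/10
        d=t.query(xf(q,_in))[0]*1e3
        return np.mean(np.minimum(o,10)**2)+np.mean(np.minimum(np.maximum(d-2,0),10)**2)
    r=minimize(cost,q0,method='Nelder-Mead',options=dict(initial_simplex=np.array(q0)+np.vstack([np.zeros(3),np.diag([.01,.01,.1])])))
    return r.x,r.fun
def gold(f,P,lo=.053,hi=.08):
    h=cv2.cvtColor(f['img'],cv2.COLOR_RGB2HSV); z=P[...,2]
    return (h[...,0]>10)&(h[...,0]<28)&(h[...,1]>120)&(z>lo)&(z<hi)
def press(): return np.array(np.loadtxt('press.txt'))  # x,y,yaw
def topress(p,q=None):
    q=press() if q is None else q; c,s=np.cos(q[2]),np.sin(q[2]); return (np.asarray(p)[...,:2]-q[:2])@np.array([[c,-s],[s,c]])
E
python3 - <<'E'
from h import *
f=load('scene'); P=cloud(f)
m=gold(f,P); b=np.zeros(m.shape,bool); b[195:235,250:312]=1
Q=P[m&b][:,:2]; q,c=fit(Q,[.506,-.067,.13]); print('corner',q,np.degrees(q[2]),c)
# crown top
z=P[...,2]; b[:]=0; b[200:300,190:300]=1
k=b&(abs(z-.182)<.006); k=cv2.erode(k.astype(np.uint8),np.ones((2,2)))>0
r=cv2.minAreaRect(P[k][:,:2].astype(np.float32)); print('crown',np.median(z[k]),r)
# bed edges w/ robust rect, trimmed
s=env.read_state(); print(np.round(Rotation.from_quat(s['orientation']).as_matrix(),3))
E
```

```text
corner [ 0.51413603 -0.06818371  0.13086683] 7.498117294511425 1.2579157207174947
crown 0.18262248692504202 ((0.6845427751541138, -0.0073242634534835815), (0.0592694953083992, 0.2485150694847107), 2.673948287963867)
[[ 0.901 -0.001  0.435]
 [-0.435 -0.002  0.901]
 [ 0.    -1.    -0.002]]
```

Emit:
{"api": "play_rows", "payload": {"hand": [85,85,85,85,85,85,85,85,85,85,85,85], "translation": [[0.214,-0.72,0.012],[0.214,-0.72,0.012],[0.214,-0.72,0.012],[0.214,-0.72,0.012],[0.214,-0.72,0.012],[0.214,-0.72,0.012],[0.214,-0.72,0.012],[0.214,-0.72,0.012],[0.214,-0.72,0.012],[0.214,-0.72,0.012],[0.214,-0.72,0.012],[0.214,-0.72,0.012]], "rot": [[0,0,-0.968],[0,0,-0.968],[0,0,-0.968],[0,0,-0.968],[0,0,-0.968],[0,0,-0.968],[0,0,-0.968],[0,0,-0.968],[0,0,-0.968],[0,0,-0.968],[0,0,-0.968],[0,0,-0.968]]}}

```text
t: 1.35
tcp_pos: [0.3418, 0.1484, 0.2369]
orientation: [0.525, -0.473, 0.473, -0.525]
contact_force: [0.6, -0.2, 1.2]
grip_width: 0.997
```

Emit:
{"api": "play_rows", "payload": {"hand": [85,85,85,85,85,85,85,85,85,85], "translation": [[0.214,-0.72,0.012],[0.214,-0.72,0.012],[0.214,-0.72,0.012],[0.214,-0.72,0.012],[0.214,-0.72,0.012],[0.214,-0.72,0.012],[0.214,-0.72,0.012],[0.214,-0.72,0.012],[0.214,-0.72,0.012],[0,0,0]], "rot": [[0,0,-0.968],[0,0,-0.968],[0,0,-0.968],[0,0,-0.968],[0,0,-0.968],[0,0,-0.968],[0,0,-0.968],[0,0,-0.968],[0,0,-0.968],[0,0,0]]}}

```text
t: 2.35
tcp_pos: [0.4189, -0.1143, 0.2416]
orientation: [0.311, -0.634, 0.637, -0.31]
contact_force: [-0.5, -0.5, -0.0]
grip_width: 0.993
```

```bash
python3 - <<'E'
from h import *
s=env.read_state(); R=Rotation.from_quat(s['orientation']).as_matrix()
print(s['t'],s['tcp_pos'],np.round(R,3).tolist(),s['contact_force'],s['grip_width'])
f=grab('wrist'); save(f['img'],'wrist1.png'); P=cloud(f)
m=gold(f,P); n,l,st,ce=cv2.connectedComponentsWithStats(m.astype(np.uint8))
i=max(range(1,n),key=lambda j:st[j,4]); print(st[i]); Q=P[l==i]
print('top z',np.percentile(Q[:,2],[10,50,90]))
Q=Q[::max(1,len(Q)//2500)]
q,c=fit(Q[:,:2],[.514,-.068,.13]); print('corner',q,np.degrees(q[2]),c)
z=P[...,2]; h=cv2.cvtColor(f['img'],cv2.COLOR_RGB2HSV)
k=(abs(z-.182)<.006)&(np.abs(P[...,0]-.68)<.08); k=cv2.erode(k.astype(np.uint8),np.ones((3,3)))>0
if k.sum()>20: print('crown',np.median(z[k]),cv2.minAreaRect(P[k][:,:2].astype(np.float32)))
b=(abs(z-.045)<.005)&(h[...,1]<70); print('bed',np.median(z[b]),cv2.minAreaRect(P[b][:,:2].astype(np.float32)))
E
```

```text
2.35 [ 0.41893185 -0.11431562  0.24160987] [[-0.615, 0.001, 0.789], [-0.789, -0.003, -0.615], [0.002, -1.0, 0.003]] [-0.4982145  -0.49117385 -0.01994654] 0.9931245240293561
[ 177   87  151  141 8072]
top z [0.06014511 0.06815758 0.06953573]
corner [ 0.50812662 -0.06417668  0.15525303] 8.895343334593978 4.830405171893846
bed 0.04653145520371341 ((0.46964192390441895, -0.16326209902763367), (0.33665260672569275, 0.49958834052085876), 52.134944915771484)
```

View pics/wrist1.png

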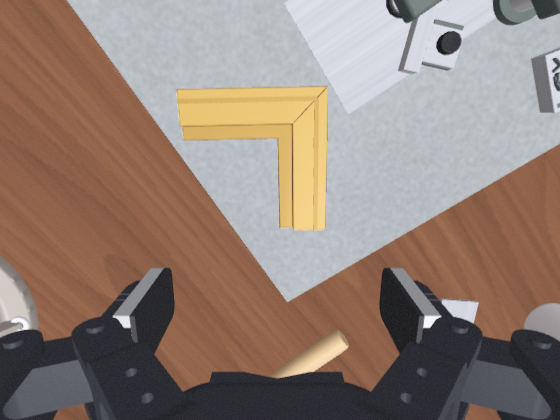

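The wrist view shows the corner with its tip at (327,88), left leg end at (178,91) and right leg end at (325,230). The fixed base plate and the right knob, at (448,42), are also visible. I'll now take the pose from the outer top edges on the plane z = bed + 22 mm.

```bash
cat >> h.py <<'E'
def ray(f,uv,z):
    K=np.array([[f['fx'],0,f['cx']],[0,f['fy'],f['cy']],[0,0,1]],float)
    xy=cv2.undistortPoints(np.array(uv,float).reshape(-1,1,2),K,np.array(f['dist'],float)).reshape(-1,2)
    d=np.c_[xy,np.ones(len(xy))]@Rotation.from_quat(f['rotation']).as_matrix().T
    e=np.array(f['eye'],float); return e+d*((z-e[2])/d[:,2])[:,None]
E
python3 - <<'E'
from h import *
f=load('wrist'); P=cloud(f)
X=ray(f,[(327,88),(178,91),(325,230),(278,139)],.067); X[3]=ray(f,[(278,139)],.059)[0]
print(np.round(X,4)); 
for u,v in [(322,94),(182,97),(318,225),(285,133),(250,200)]: print(P[v,u])
ang=lambda v:np.degrees(np.arctan2(v[1],v[0]))
l,r=X[1]-X[0],X[2]-X[0]; print(np.linalg.norm(l),np.linalg.norm(r),ang(l)-135,ang(r)+135, np.linalg.norm(X[3]-X[0]),ang(X[0]-X[3]))
# bed corners/edges: right-rear corner (288,300), left edge up to (70,0); right edge to (560,145)
E3=ray(f,[(288,300),(70,0),(558,146)],.045); print(np.round(E3,4),ang(E3[1]-E3[0]),ang(E3[2]-E3[0]))
E
```

```text
[[ 0.507  -0.0716  0.067 ]
 [ 0.4045  0.0051  0.067 ]
 [ 0.4304 -0.1752  0.067 ]
 [ 0.4471 -0.0803  0.059 ]]
[ 0.50051289 -0.07285197  0.0686553 ]
[ 0.40437941 -0.00118136  0.06973144]
[ 0.42815528 -0.16670342  0.0678893 ]
[ 0.45540429 -0.07988767  0.05980548]
[ 0.38789293 -0.1111318   0.04637912]
0.12799630456795844 0.12885576492842388 8.200869553831609 8.536902346823297 0.061046486716741996 8.23711715207154
[[ 0.3494 -0.224   0.045 ]
 [ 0.3774  0.1216  0.045 ]
 [ 0.6548 -0.2517  0.045 ]] 85.36924815384234 -5.169323383134473
```

Emit:
{"api": "play_rows", "payload": {"hand": [85,85,85,85,85,85,85,85,85,85], "translation": [[0.0875,-0.125,-0.3],[0.0875,-0.125,-0.75],[0.0875,-0.125,-0.75],[0.0875,-0.125,-0.75],[0,0,-0.75],[0,0,-0.75],[0,0,-0.4],[0,0,-0.24],[0,0,-0.2],[0,0,0]], "rot": [[0,0,0.2],[0,0,0],[0,0,0],[0,0,0],[0,0,0],[0,0,0],[0,0,0],[0,0,0],[0,0,0],[0,0,0]]}}

```text
t: 3.4
tcp_pos: [0.4326, -0.1287, 0.0453]
orientation: [-0.319, 0.631, -0.631, 0.319]
contact_force: [1.0, -0.3, -0.1]
grip_width: 0.996
```

```bash
python3 - <<'E'
from h import *
s=env.read_state(); R=Rotation.from_quat(s['orientation']).as_matrix()
print(s['t'],s['tcp_pos'],np.degrees(np.arctan2(R[1,2],R[0,2])),s['contact_force'],s['grip_width'])
f=grab('wrist'); save(f['img'],'wrist2.png')
E
```

```text
3.4 [ 0.43259889 -0.12871551  0.04534611] -36.34574478485653 [ 1.00672097 -0.29466213 -0.1499214 ] 0.9964215330024234
```

View pics/wrist2.png

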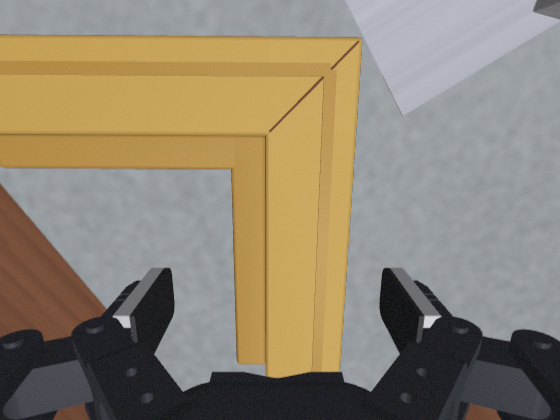

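The leg stands between the open pads. Its inner face is at column 235 and its outer face at about column 345, and nothing touches. I close gently.

Emit:
{"api": "play_rows", "payload": {"hand": [70,60,52,44,40,40,40,40], "translation": [[0,0,0],[0,0,0],[0,0,0],[0,0,0],[0,0,0],[0,0,0],[0,0,0],[0,0,0]], "rot": [[0,0,0],[0,0,0],[0,0,0],[0,0,0],[0,0,0],[0,0,0],[0,0,0],[0,0,0]], "newtons": 25}}

```text
t: 4.25
tcp_pos: [0.4336, -0.1297, 0.0465]
orientation: [0.318, -0.631, 0.631, -0.319]
contact_force: [0.8, 0.3, 4.3]
grip_width: 0.513
```

```bash
python3 - <<'E'
from h import *
s=env.read_state(); R=Rotation.from_quat(s['orientation']).as_matrix()
print(s['t'],s['tcp_pos'],np.degrees(np.arctan2(R[1,2],R[0,2])),s['contact_force'],s['grip_width'])
f=grab('wrist'); save(f['img'],'wrist3.png'); P=cloud(f)
c=cv2.cornerSubPix
# edge points: outer edges of top near tip, by gold mask
m=gold(f,P,.05,.09).astype(np.uint8)*255
cs=max(cv2.findContours(m,0,2)[0],key=cv2.contourArea); ap=cv2.approxPolyDP(cs,4,True)[:,0]; print(ap.tolist())
print(np.round(ray(f,ap,.067),4).tolist())
E
```

```text
4.25 [ 0.43363399 -0.12973163  0.04647027] -36.41557318603049 [0.75987253 0.31263026 4.30357443] 0.5127281497834028
[[0, 29], [0, 160], [221, 166], [226, 359], [253, 360], [254, 373], [325, 371], [350, 40]]
[[0.4183, -0.0009, 0.067], [0.3863, -0.0292, 0.067], [0.4475, -0.077, 0.067], [0.3986, -0.141, 0.067], [0.4074, -0.1481, 0.067], [0.4037, -0.1535, 0.067], [0.4284, -0.1704, 0.067], [0.5065, -0.0699, 0.067]]
```

View pics/wrist3.png

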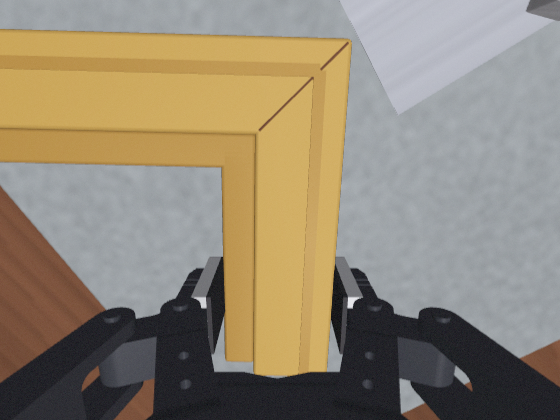

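Emit:
{"api": "play_rows", "payload": {"hand": [40,40,40,40,40,40,40,40,40,40], "translation": [[0.21,0.108,0.02],[0.21,0.108,0],[0.21,0.108,0],[0.21,0.108,0],[0.21,0.108,0],[0.21,0.108,0],[0.21,0.108,0],[0.21,0.108,0],[0,0,0],[0,0,0]], "rot": [[0,0,-0.655],[0,0,-0.655],[0,0,-0.655],[0,0,-0.655],[0,0,0],[0,0,0],[0,0,0],[0,0,0],[0,0,0],[0,0,0]]}}

```text
t: 5.3
tcp_pos: [0.5006, -0.0944, 0.0465]
orientation: [-0.245, 0.663, -0.663, 0.245]
contact_force: [-0.2, 0.5, 1.5]
grip_width: 0.511
```

```bash
python3 - <<'E'
from h import *
np.savetxt('press.txt',[.6235,-.0567,-.0846])
s=env.read_state(); R=Rotation.from_quat(s['orientation']).as_matrix()
print(s['t'],s['tcp_pos'],np.degrees(np.arctan2(R[1,2],R[0,2])),s['contact_force'],s['grip_width'])
f=grab('wrist'); save(f['img'],'wrist4.png')
g=grab('side'); save(cv2.resize(g['img'][150:290,170:330],None,fx=4,fy=4,interpolation=cv2.INTER_CUBIC),'side4.png')
P=cloud(f); z=P[...,2]
pr=topress(P[...,:2].reshape(-1,2)).reshape(z.shape+(2,))
m=gold(f,P,.05,.09).astype(np.uint8)*255
cs=max(cv2.findContours(m,0,2)[0],key=cv2.contourArea); ap=cv2.approxPolyDP(cs,4,True)[:,0]; print(ap.tolist())
print(np.round(1000*topress(ray(f,ap,.067)),1).tolist())
E
```

```text
5.3 [ 0.50061337 -0.09437108  0.04653723] -49.46203570266323 [-0.23349337  0.49419493  1.53362797] 0.5106936508309445
[[0, 30], [0, 160], [221, 166], [226, 359], [253, 360], [254, 373], [325, 371], [349, 67], [331, 38]]
[[-116.4, 81.5], [-151.9, 58.2], [-98.0, 2.1], [-155.6, -54.3], [-148.0, -62.6], [-152.3, -67.4], [-130.3, -87.7], [-44.2, -5.1], [-42.6, 5.4]]
```

View pics/wrist4.png

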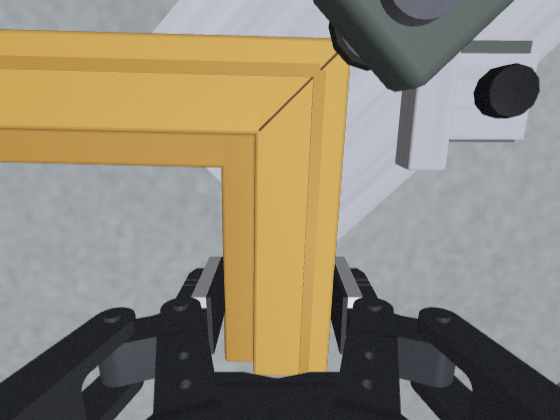

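The corner is held just before the V. The nose is over the tip at (380,60), the right bar's inner end edge is at (397–410,167), and the right knob is at (507,90). I measure the bar end and corner edges.

```bash
python3 - <<'E'
from h import *
f=load('wrist'); P=cloud(f)
for n,uv,z in [('tip',(350,40),.067),('inner',(222,166),.059),('innerledge',(256,133),.067),('bar end top in',(411,169),.061),('bar end top out',(447,169),.061),('bar end bot in',(397,165),.047),('bar top in far',(415,95),.061),('redge',(325,371),.067),('ledge',(0,29),.067),('nose tip',(405,90),.089)]:
    print(n,np.round(1000*topress(ray(f,[uv],z))[0],1))
for uv in [(425,150),(400,140),(470,120),(345,100),(405,60)]: print(uv,np.round(P[uv[1],uv[0]],4),np.round(1000*topress(P[uv[1],uv[0]]),1))
E
```

```text
tip [-38.6   0.7]
inner [-99.5   1.9]
innerledge [-81.    1.4]
bar end top in [-49.9 -48.1]
bar end top out [-40.3 -57.5]
bar end bot in [-50.7 -48.2]
bar top in far [-32.5 -28.6]
redge [-130.3  -87.7]
ledge [-116.1   81.7]
nose tip [-41.9 -19.1]
(425, 150) [ 0.5777 -0.0989  0.062 ] [-42.1 -45.9]
(400, 140) [ 0.576  -0.0925  0.052 ] [-44.3 -39.7]
(470, 120) [ 0.5977 -0.1063  0.0547] [-21.5 -51.6]
(345, 100) [ 0.5705 -0.0641  0.0682] [-52.2 -11.8]
(405, 60) [ 0.5786 -0.063   0.1104] [-44.2 -10. ]
```

Emit:
{"api": "play_rows", "payload": {"hand": [40,40,40,40,40,40,40,40], "translation": [[0.115,-0.0205,0],[0.115,-0.0205,0],[0.115,-0.0205,0],[0.115,-0.0205,0],[0.115,-0.0205,0],[0.115,-0.0205,0],[0,0,0],[0,0,0]], "rot": [[0,0,0],[0,0,0],[0,0,0],[0,0,0],[0,0,0],[0,0,0],[0,0,0],[0,0,0]]}}

```text
t: 6.2
tcp_pos: [0.5282, -0.1, 0.0466]
orientation: [0.244, -0.663, 0.664, -0.245]
contact_force: [1.5, 0.1, -0.0]
grip_width: 0.506
```

```bash
python3 - <<'E'
from h import *
s=env.read_state(); R=Rotation.from_quat(s['orientation']).as_matrix()
print(s['t'],s['tcp_pos'],np.degrees(np.arctan2(R[1,2],R[0,2])),s['contact_force'],s['moment'],s['grip_width'])
f=grab('wrist'); save(f['img'],'wrist5.png')
E
```

```text
6.2 [ 0.52820463 -0.09996835  0.04655449] -49.51904967295476 [ 1.46986089  0.10322239 -0.03856396] [ 0.01591475 -0.08175886  0.0237094 ] 0.5062157924452672
```

View pics/wrist5.png

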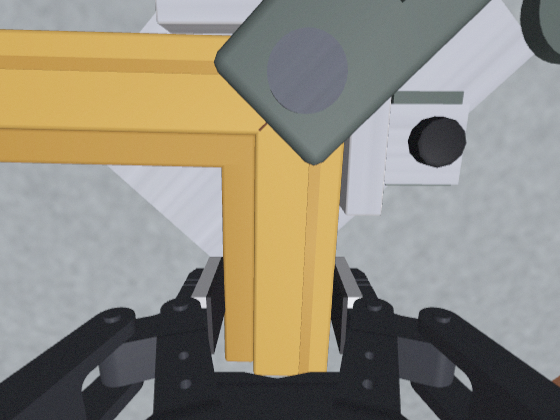

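The nose covers the mitre. The right bar's edge at column 345 and the left bar's at row 25 are each within a few mm of the outer edges, so I feel my way in from here.

Emit:
{"api": "play_rows", "payload": {"hand": [40,40,40,40], "translation": [[0.025,-0.002,0],[0.025,-0.002,0],[0,0,0],[0,0,0]], "rot": [[0,0,0],[0,0,0],[0,0,0],[0,0,0]]}}

```text
t: 6.65
tcp_pos: [0.5295, -0.1, 0.0466]
orientation: [-0.245, 0.663, -0.663, 0.245]
contact_force: [-0.5, -0.2, 0.8]
grip_width: 0.509
```

Emit:
{"api": "play_rows", "payload": {"hand": [40,40,40], "translation": [[0.025,-0.002,0],[0,0,0],[0,0,0]], "rot": [[0,0,0],[0,0,0],[0,0,0]]}}

```text
t: 6.95
tcp_pos: [0.5307, -0.1001, 0.0466]
orientation: [0.245, -0.663, 0.663, -0.245]
contact_force: [0.0, -0.5, 1.2]
grip_width: 0.507
```

Emit:
{"api": "play_rows", "payload": {"hand": [40,40,40], "translation": [[0.025,-0.002,0],[0,0,0],[0,0,0]], "rot": [[0,0,0],[0,0,0],[0,0,0]]}}

```text
t: 7.25
tcp_pos: [0.5317, -0.1001, 0.0465]
orientation: [-0.245, 0.663, -0.663, 0.245]
contact_force: [-1.3, -0.4, 2.0]
grip_width: 0.508
```

Emit:
{"api": "play_rows", "payload": {"hand": [40,40,40], "translation": [[0.025,-0.002,0],[0,0,0],[0,0,0]], "rot": [[0,0,0],[0,0,0],[0,0,0]]}}

```text
t: 7.55
tcp_pos: [0.5319, -0.1001, 0.0465]
orientation: [-0.245, 0.664, -0.663, 0.244]
contact_force: [-4.0, 1.6, 4.4]
grip_width: 0.513
```

```bash
cat > st.py <<'E'
from h import *
s=env.read_state(); R=Rotation.from_quat(s['orientation']).as_matrix()
print(s['t'],np.round(s['tcp_pos'],4),np.degrees(np.arctan2(R[1,2],R[0,2])),'F',np.round(s['contact_force'],2),'M',np.round(s['moment'],3),s['grip_width'])
E
python3 st.py; python3 - <<'E'
from h import *
f=grab('wrist'); save(f['img'][:320,150:470],'w6.png'); i=f['img']
# gaps at several rows/cols: print brightness/saturation profile
h=cv2.cvtColor(i,cv2.COLOR_RGB2HSV)
print('row190 sat',[(c,h[190,c,1],h[190,c,2]) for c in range(330,362,2)])
print('col190 sat',[(r,h[r,190,1],h[r,190,2]) for r in range(6,50,2)])
E
```

```text
7.55 [ 0.5319 -0.1001  0.0465] -49.489415435395955 F [-3.95  1.59  4.35] M [0.118 0.728 0.208] 0.5128675401632012
row190 sat [(330, np.uint8(131), np.uint8(218)), (332, np.uint8(130), np.uint8(217)), (334, np.uint8(129), np.uint8(218)), (336, np.uint8(128), np.uint8(219)), (338, np.uint8(143), np.uint8(208)), (340, np.uint8(18), np.uint8(143)), (342, np.uint8(16), np.uint8(207)), (344, np.uint8(13), np.uint8(208)), (346, np.uint8(16), np.uint8(207)), (348, np.uint8(15), np.uint8(209)), (350, np.uint8(16), np.uint8(209)), (352, np.uint8(16), np.uint8(210)), (354, np.uint8(16), np.uint8(209)), (356, np.uint8(16), np.uint8(209)), (358, np.uint8(16), np.uint8(208)), (360, np.uint8(15), np.uint8(206))]
col190 sat [(6, np.uint8(16), np.uint8(210)), (8, np.uint8(14), np.uint8(207)), (10, np.uint8(15), np.uint8(207)), (12, np.uint8(15), np.uint8(207)), (14, np.uint8(15), np.uint8(204)), (16, np.uint8(15), np.uint8(205)), (18, np.uint8(14), np.uint8(205)), (20, np.uint8(15), np.uint8(205)), (22, np.uint8(14), np.uint8(207)), (24, np.uint8(15), np.uint8(208)), (26, np.uint8(16), np.uint8(210)), (28, np.uint8(15), np.uint8(210)), (30, np.uint8(11), np.uint8(203)), (32, np.uint8(4), np.uint8(177)), (34, np.uint8(79), np.uint8(146)), (36, np.uint8(141), np.uint8(196)), (38, np.uint8(132), np.uint8(213)), (40, np.uint8(130), np.uint8(215)), (42, np.uint8(133), np.uint8(215)), (44, np.uint8(133), np.uint8(215)), (46, np.uint8(131), np.uint8(216)), (48, np.uint8(133), np.uint8(214))]
```

Emit:
{"api": "play_rows", "payload": {"hand": [40,40,40], "translation": [[0.012,0.008,0],[0,0,0],[0,0,0]], "rot": [[0,0,0],[0,0,0],[0,0,0]]}}

```text
t: 7.9
tcp_pos: [0.5327, -0.0997, 0.0465]
orientation: [-0.245, 0.664, -0.663, 0.245]
contact_force: [-4.3, 0.1, 5.8]
grip_width: 0.507
```

```bash
python3 st.py
```

```text
7.9 [ 0.5327 -0.0997  0.0465] -49.49015985767711 F [-4.32  0.07  5.81] M [0.175 0.976 0.278] 0.5069823254970289
```

Emit:
{"api": "play_rows", "payload": {"hand": [40,40,40], "translation": [[0.012,0,0.025],[0,0,0],[0,0,0]], "rot": [[0,0,0],[0,0,0],[0,0,0]]}}

```text
t: 8.2
tcp_pos: [0.5329, -0.0996, 0.0468]
orientation: [-0.245, 0.664, -0.663, 0.244]
contact_force: [-2.9, 0.9, -0.5]
grip_width: 0.506
```

```bash
python3 st.py
```

```text
8.2 [ 0.5329 -0.0996  0.0468] -49.49032079773818 F [-2.86  0.9  -0.48] M [0.16  0.742 0.257] 0.5064251335027055
```

Emit:
{"api": "play_rows", "payload": {"hand": [40,40,40,40], "translation": [[0.015,0,0],[0,0,0],[0,0,0],[0,0,0]], "rot": [[0,0,0],[0,0,0],[0,0,0],[0,0,0]]}}

```text
t: 8.6
tcp_pos: [0.5341, -0.1, 0.0475]
orientation: [0.245, -0.663, 0.663, -0.245]
contact_force: [-3.2, 0.2, -2.5]
grip_width: 0.506
```

Emit:
{"api": "play_rows", "payload": {"hand": [40,40,40,40], "translation": [[0.012,0,0],[0,0,0],[0,0,0],[0,0,0]], "rot": [[0,0,0],[0,0,0],[0,0,0],[0,0,0]]}}

```text
t: 9.0
tcp_pos: [0.5343, -0.1001, 0.0475]
orientation: [-0.245, 0.663, -0.663, 0.244]
contact_force: [-4.9, 0.0, -1.3]
grip_width: 0.506
```

```bash
python3 st.py
```

```text
9.0 [ 0.5343 -0.1001  0.0475] -49.5118256630554 F [-4.89  0.03 -1.25] M [-0.088  1.031  0.27 ] 0.5060533494572492
```

Emit:
{"api": "play_rows", "payload": {"hand": [40,40,40,40], "translation": [[0.0,0,-0.015],[0,0,0],[0,0,0],[0,0,0]], "rot": [[0,0,0],[0,0,0],[0,0,0],[0,0,0]]}}

```text
t: 9.4
tcp_pos: [0.5343, -0.1001, 0.047]
orientation: [-0.245, 0.663, -0.663, 0.244]
contact_force: [-4.8, -0.1, -0.4]
grip_width: 0.504
```

```bash
python3 st.py; python3 - <<'E'
from h import *
f=grab('wrist'); save(f['img'],'w7.png')
E
```

```text
9.4 [ 0.5343 -0.1001  0.047 ] -49.50840987807157 F [-4.8  -0.09 -0.42] M [-0.079  1.097  0.357] 0.5040531049103745
```

View pics/w7.png

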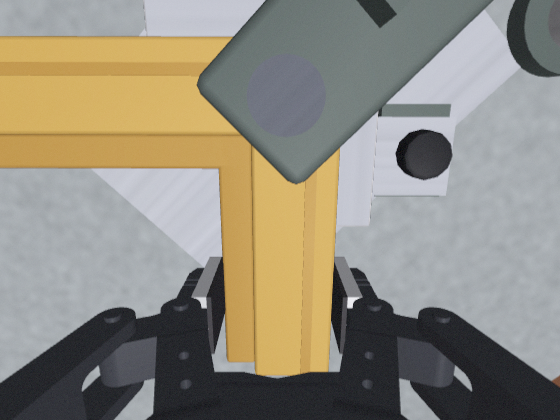

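Both outer edges meet the bars, at row 37 on the left and column 337 on the right. I raise the push towards 8 N.

Emit:
{"api": "play_rows", "payload": {"hand": [40,40,40], "translation": [[0.012,0,0],[0,0,0],[0,0,0]], "rot": [[0,0,0],[0,0,0],[0,0,0]]}}

```text
t: 9.75
tcp_pos: [0.5343, -0.1001, 0.0469]
orientation: [-0.245, 0.664, -0.663, 0.244]
contact_force: [-5.8, -0.5, -0.4]
grip_width: 0.512
```

Emit:
{"api": "play_rows", "payload": {"hand": [40,40,40], "translation": [[0.012,0,0],[0,0,0],[0,0,0]], "rot": [[0,0,0],[0,0,0],[0,0,0]]}}

```text
t: 10.05
tcp_pos: [0.5343, -0.1001, 0.0469]
orientation: [-0.245, 0.664, -0.663, 0.244]
contact_force: [-7.3, -0.0, 0.7]
grip_width: 0.509
```

```bash
python3 st.py
```

```text
10.05 [ 0.5343 -0.1001  0.0469] -49.51054519501062 F [-7.3  -0.05  0.7 ] M [0.063 1.325 0.386] 0.5090397691122704
```

Emit:
{"api": "play_rows", "payload": {"hand": [40,40,40,40,40,50,58,58,58,58], "translation": [[0,0,0],[0,0,0],[-0.015,0,0],[-0.015,0,0],[-0.015,0,0],[0,0,0],[0,0,0],[0,0,0],[0,0,0],[0,0,0]], "rot": [[0,0,0],[0,0,0],[0,0,0],[0,0,0],[0,0,0],[0,0,0],[0,0,0],[0,0,0],[0,0,0],[0,0,0]]}}

```text
t: 11.05
tcp_pos: [0.5345, -0.0999, 0.0472]
orientation: [0.244, -0.663, 0.664, -0.245]
contact_force: [0.1, -0.2, -0.0]
grip_width: 0.679
```

```bash
python3 st.py; python3 - <<'E'
from h import *
f=grab('wrist'); save(f['img'],'w8.png'); g=load('wrist')
o=cv2.imread('pics/w7.png')
def edges(im):
    h=cv2.cvtColor(im,cv2.COLOR_RGB2HSV)[...,1].astype(int)
    L=[(c,int(np.argmax(h[20:80,c]>100))+20) for c in (20,60,100,140,190)]
    Rr=[(r,300+int(np.max(np.nonzero(h[r,300:400]>100)))) for r in (190,210,230,245)]
    I=[(c,int(100+np.max(np.nonzero(h[100:200,c]>80)))) for c in (20,100,200)]
    return L,Rr,I
print(edges(o[...,::-1].copy())); print(edges(f['img']))
E
```

```text
11.05 [ 0.5345 -0.0999  0.0472] -49.51127334659425 F [ 0.07 -0.16 -0.02] M [ 0.003  0.047 -0.009] 0.6790024492303753
([(20, 36), (60, 36), (100, 37), (140, 37), (190, 37)], [(190, 337), (210, 335), (230, 334), (245, 334)], [(20, 167), (100, 167), (200, 167)])
([(20, 38), (60, 38), (100, 38), (140, 38), (190, 38)], [(190, 336), (210, 335), (230, 334), (245, 334)], [(20, 168), (100, 168), (200, 168)])
```

Emit:
{"api": "play_rows", "payload": {"hand": [66,72,72,72,72,60,40,20,0,0,0,0], "translation": [[0,0,0],[0,0,0.4],[0,0,0.5],[0,0,0.6],[-0.3,0,0],[-0.3,0.15,0],[0,0.3,0],[0,0.3,0],[0,0.3,0],[0,0,0],[0,0,0],[0,0,0]], "rot": [[0,0,0],[0,0,0],[0,0,0],[0,0,0],[0,0,-1],[0,0,-1],[0,0,-1],[0,0,-1],[0,0,-1],[0,0,-1],[0,0,-1],[0,0,-1]]}}

```text
t: 12.3
tcp_pos: [0.5099, -0.0577, 0.107]
orientation: [-0.002, 0.707, -0.707, 0.002]
contact_force: [0.2, -0.8, 0.4]
grip_width: 0.001
```

Emit:
{"api": "play_rows", "payload": {"hand": [0,0,0], "translation": [[0,0,0],[0,0,0],[0,0,0]], "rot": [[0,0,-1],[0,0,-0.06],[0,0,0]]}}

```text
t: 12.6
tcp_pos: [0.5098, -0.0579, 0.1069]
orientation: [-0.029, -0.706, 0.707, 0.029]
contact_force: [-0.1, -0.4, 0.4]
grip_width: 0.001
```

```bash
python3 st.py; python3 - <<'E'
from h import *
f=load('wrist'); X=ray(f,[(219,168)],.059)[0]; print('apex w8',X,topress(X)*1e3)
f=grab('wrist'); save(f['img'],'w9.png'); P=cloud(f)
m=gold(f,P,.05,.09).astype(np.uint8)*255
cs=max(cv2.findContours(m,0,2)[0],key=cv2.contourArea); ap=cv2.approxPolyDP(cs,4,True)[:,0]; print(ap.tolist())
print(np.round(1e3*topress(ray(f,ap,.067)),1).tolist());print(np.round(ray(f,ap,.059),4).tolist())
E
```

```text
12.6 [ 0.5098 -0.0579  0.1069] -94.71470702533303 F [-0.11 -0.43  0.42] M [-0.008 -0.01   0.024] 0.0014423604773391937
apex w8 [ 0.55692582 -0.05156954  0.059     ] [-66.76959793  -0.51334926]
[[424, 210], [295, 70], [295, 109], [287, 118], [212, 117], [205, 83], [92, 213], [131, 246], [141, 242], [158, 256], [258, 154], [362, 256], [378, 243], [388, 244]]
[[-95.7, -91.1], [-24.8, -19.6], [-43.1, -19.9], [-47.5, -15.9], [-47.1, 22.0], [-30.9, 24.7], [-98.0, 90.1], [-117.2, 70.9], [-114.8, 65.0], [-123.3, 56.3], [-65.7, -1.0], [-122.9, -59.3], [-115.0, -67.7], [-115.6, -73.3]]
[[0.5178, -0.1427, 0.059], [0.5979, -0.0746, 0.059], [0.5788, -0.0733, 0.059], [0.5746, -0.0688, 0.059], [0.5784, -0.0293, 0.059], [0.5955, -0.028, 0.059], [0.5315, 0.0459, 0.059], [0.5098, 0.0276, 0.059], [0.5118, 0.0213, 0.059], [0.5022, 0.013, 0.059], [0.557, -0.0517, 0.059], [0.4924, -0.1072, 0.059], [0.4999, -0.1166, 0.059], [0.4988, -0.1224, 0.059]]
```

View pics/w9.png

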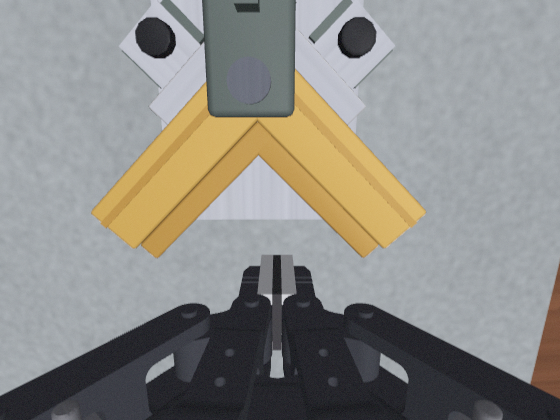

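Both legs now lie symmetrically in the V against the bars. The inner angle is at (258,154) and the leg ends are at (92,213) and (424,210). I make a final centred push at the inner angle with closed fingers.

Emit:
{"api": "play_rows", "payload": {"hand": [0,0,0,0,0,0], "translation": [[0.05,0.12,-0.3],[0.05,0.12,-0.5],[0,0,-0.4],[0,0,-0.2],[0,0,0],[0,0,0]], "rot": [[0,0,0],[0,0,0],[0,0,0],[0,0,0],[0,0,0],[0,0,0]]}}

```text
t: 13.25
tcp_pos: [0.5141, -0.0486, 0.0511]
orientation: [-0.03, -0.706, 0.707, 0.03]
contact_force: [1.1, -0.8, 0.9]
grip_width: 0.001
```

Emit:
{"api": "play_rows", "payload": {"hand": [0,0,0,0,0,0], "translation": [[0.1,-0.0085,0],[0.1,-0.0085,0],[0.05,-0.004,0],[0,0,0],[0,0,0],[0,0,0]], "rot": [[0,0,0],[0,0,0],[0,0,0],[0,0,0],[0,0,0],[0,0,0]]}}

```text
t: 13.85
tcp_pos: [0.5237, -0.0491, 0.051]
orientation: [0.03, 0.707, -0.706, -0.03]
contact_force: [-0.2, 0.6, 0.5]
grip_width: 0.003
```

```bash
python3 st.py
```

```text
13.85 [ 0.5237 -0.0491  0.051 ] -94.81259203351699 F [-0.18  0.57  0.5 ] M [ 0.006  0.006 -0.014] 0.0030837603754339995
```

Emit:
{"api": "play_rows", "payload": {"hand": [0,0,0,0,0,0], "translation": [[0.02,-0.0017,0],[0.02,-0.0017,0],[0.02,-0.0017,0],[0.02,-0.0017,0],[0,0,0],[0,0,0]], "rot": [[0,0,0],[0,0,0],[0,0,0],[0,0,0],[0,0,0],[0,0,0]]}}

```text
t: 14.45
tcp_pos: [0.5271, -0.0495, 0.051]
orientation: [-0.03, -0.706, 0.707, 0.03]
contact_force: [0.4, 1.2, -0.1]
grip_width: 0.002
```

Emit:
{"api": "play_rows", "payload": {"hand": [0,0,0,0], "translation": [[0.02,-0.0017,0],[0.02,-0.0017,0],[0,0,0],[0,0,0]], "rot": [[0,0,0],[0,0,0],[0,0,0],[0,0,0]]}}

```text
t: 14.85
tcp_pos: [0.5287, -0.0496, 0.051]
orientation: [-0.03, -0.706, 0.706, 0.03]
contact_force: [0.2, 0.6, -0.4]
grip_width: 0.004
```

Emit:
{"api": "play_rows", "payload": {"hand": [0,0,0,0], "translation": [[0.02,-0.0017,0],[0.01,-0.0017,0],[0,0,0],[0,0,0]], "rot": [[0,0,0],[0,0,0],[0,0,0],[0,0,0]]}}

```text
t: 15.25
tcp_pos: [0.5299, -0.0497, 0.051]
orientation: [-0.03, -0.706, 0.707, 0.03]
contact_force: [0.4, -0.9, 0.5]
grip_width: -0.001
```

Emit:
{"api": "play_rows", "payload": {"hand": [0,0,0,0], "translation": [[0.025,-0.002,0],[0.025,-0.002,0],[0,0,0],[0,0,0]], "rot": [[0,0,0],[0,0,0],[0,0,0],[0,0,0]]}}

```text
t: 15.65
tcp_pos: [0.5319, -0.0499, 0.051]
orientation: [-0.03, -0.706, 0.707, 0.03]
contact_force: [-0.0, 0.0, 0.2]
grip_width: -0.0
```

Emit:
{"api": "play_rows", "payload": {"hand": [0,0,0,0], "translation": [[0.02,-0.002,0],[0.02,-0.002,0],[0,0,0],[0,0,0]], "rot": [[0,0,0],[0,0,0],[0,0,0],[0,0,0]]}}

```text
t: 16.05
tcp_pos: [0.5335, -0.05, 0.051]
orientation: [-0.03, -0.706, 0.706, 0.03]
contact_force: [-0.2, -0.6, -0.0]
grip_width: -0.001
```

Emit:
{"api": "play_rows", "payload": {"hand": [0,0,0,0], "translation": [[0.02,-0.002,0],[0.02,-0.002,0],[0,0,0],[0,0,0]], "rot": [[0,0,0],[0,0,0],[0,0,0],[0,0,0]]}}

```text
t: 16.45
tcp_pos: [0.5351, -0.0502, 0.051]
orientation: [-0.03, -0.706, 0.706, 0.03]
contact_force: [-0.2, 0.6, -0.3]
grip_width: 0.003
```

Emit:
{"api": "play_rows", "payload": {"hand": [0,0,0,0], "translation": [[0.02,-0.002,0],[0.02,-0.002,0],[0,0,0],[0,0,0]], "rot": [[0,0,0],[0,0,0],[0,0,0],[0,0,0]]}}

```text
t: 16.85
tcp_pos: [0.5367, -0.0504, 0.051]
orientation: [-0.03, -0.706, 0.706, 0.03]
contact_force: [-0.1, -0.3, -0.3]
grip_width: -0.0
```

Emit:
{"api": "play_rows", "payload": {"hand": [0,0,0,0], "translation": [[0.02,-0.002,0],[0.02,-0.002,0],[0,0,0],[0,0,0]], "rot": [[0,0,0],[0,0,0],[0,0,0],[0,0,0]]}}

```text
t: 17.25
tcp_pos: [0.5382, -0.0505, 0.051]
orientation: [0.03, 0.706, -0.706, -0.03]
contact_force: [-0.5, 0.0, -0.3]
grip_width: 0.0
```

```bash
python3 st.py; python3 - <<'E'
from h import *
f=grab('wrist'); save(f['img'],'w10.png'); P=cloud(f)
m=gold(f,P,.05,.09).astype(np.uint8)*255
cs=max(cv2.findContours(m,0,2)[0],key=cv2.contourArea); ap=cv2.approxPolyDP(cs,4,True)[:,0]; print(ap.tolist())
print(np.round(ray(f,ap,.059),4).tolist())
E
```

```text
17.25 [ 0.5382 -0.0505  0.051 ] -94.8099545130784 F [-0.46  0.04 -0.34] M [ 0.054  0.044 -0.009] 0.0003726160333103859
[[495, 311], [344, 151], [337, 226], [283, 231], [214, 228], [209, 220], [205, 153], [56, 315], [98, 346], [178, 305], [205, 305], [275, 238], [348, 305], [372, 304], [453, 345], [481, 330]]
[[0.515, -0.1449, 0.059], [0.5902, -0.0809, 0.059], [0.5601, -0.0771, 0.059], [0.5598, -0.055, 0.059], [0.5634, -0.027, 0.059], [0.567, -0.0254, 0.059], [0.5939, -0.0275, 0.059], [0.529, 0.0479, 0.059], [0.5117, 0.0329, 0.059], [0.5295, -0.0066, 0.059], [0.5285, -0.0184, 0.059], [0.557, -0.0515, 0.059], [0.5233, -0.0806, 0.059], [0.523, -0.091, 0.059], [0.4989, -0.1274, 0.059], [0.5058, -0.1395, 0.059]]
```

View pics/w10.png

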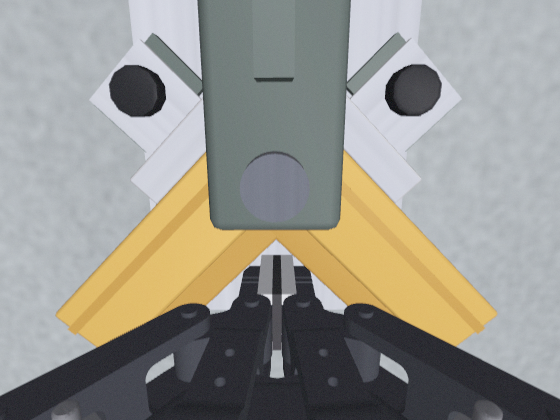

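The view is nicely symmetric. The fingertips at (277,257) are just short of the inner angle at (275,238), so I continue in small steps.

Emit:
{"api": "play_rows", "payload": {"hand": [0,0,0,0], "translation": [[0.02,-0.002,0],[0.02,-0.002,0],[0,0,0],[0,0,0]], "rot": [[0,0,0],[0,0,0],[0,0,0],[0,0,0]]}}

```text
t: 17.7
tcp_pos: [0.5391, -0.0505, 0.0508]
orientation: [0.029, 0.707, -0.706, -0.03]
contact_force: [-2.5, 1.2, 1.2]
grip_width: 0.0
```

Emit:
{"api": "play_rows", "payload": {"hand": [0,0,0,0], "translation": [[0.015,-0.001,0],[0.015,-0.001,0],[0,0,0],[0,0,0]], "rot": [[0,0,0],[0,0,0],[0,0,0],[0,0,0]]}}

```text
t: 18.1
tcp_pos: [0.5395, -0.0505, 0.0506]
orientation: [0.028, 0.707, -0.706, -0.031]
contact_force: [-5.4, 1.4, 2.8]
grip_width: 0.003
```

Emit:
{"api": "play_rows", "payload": {"hand": [0,0,0,0], "translation": [[0.01,0.005,0],[0.01,0.005,0],[0,0,0],[0,0,0]], "rot": [[0,0,0],[0,0,0],[0,0,0],[0,0,0]]}}

```text
t: 18.5
tcp_pos: [0.5396, -0.0504, 0.0505]
orientation: [0.028, 0.707, -0.706, -0.031]
contact_force: [-6.3, 1.5, 3.2]
grip_width: -0.001
```

```bash
python3 st.py
```

```text
18.5 [ 0.5396 -0.0504  0.0505] -94.82939282552101 F [-6.33  1.46  3.15] M [ 0.149  1.314 -0.021] -0.0014070654662934352
```

Emit:
{"api": "play_rows", "payload": {"hand": [0,0,0,0,0], "translation": [[0.014,0,0],[0,0,0],[0,0,0],[0,0,0],[0,0,0]], "rot": [[0,0,0],[0,0,0],[0,0,0],[0,0,0],[0,0,0]]}}

```text
t: 19.0
tcp_pos: [0.5396, -0.0504, 0.0505]
orientation: [0.028, 0.707, -0.706, -0.032]
contact_force: [-7.9, 1.4, 3.5]
grip_width: 0.0
```

```bash
python3 st.py
```

```text
19.0 [ 0.5396 -0.0504  0.0505] -94.83605907472742 F [-7.86  1.39  3.47] M [0.154 1.54  0.007] 5.927454899931902e-06
```

Emit:
{"api": "play_rows", "payload": {"hand": [0,0,0,0,0,0,0,0,0,0,0], "translation": [[-0.03,0.002,0],[-0.05,0.004,0],[-0.1,0.008,0],[-0.22,0.02,0],[0,0,0.3],[0,0,0.8],[0,0,0.95],[0,0,0.95],[0,0,0.95],[0,0,0.85],[0,0,0]], "rot": [[0,0,0],[0,0,0],[0,0,0],[0,0,0],[0,0,0],[0,0,0],[0,0,0],[0,0,0],[0,0,0],[0,0,0],[0,0,0]]}}

```text
t: 20.1
tcp_pos: [0.5301, -0.0507, 0.2492]
orientation: [-0.034, -0.706, 0.707, 0.025]
contact_force: [0.0, -0.7, 0.3]
grip_width: -0.002
```

```bash
python3 st.py; python3 - <<'E'
from h import *
f=grab('wrist'); save(f['img'],'w11.png'); P=cloud(f); z=P[...,2]
pr=topress(P[...,:2].reshape(-1,2)).reshape(z.shape+(2,))
h=cv2.cvtColor(f['img'],cv2.COLOR_RGB2HSV)
k=(pr[...,0]>-10)&(pr[...,0]<60)&(pr[...,1]>100)&(pr[...,1]<200)&(z>.12)&(z<.2)
print(k.sum(), np.round(np.percentile(P[k],[2,50,98],axis=0),4) if k.sum() else '')
m=gold(f,P,.053,.09).astype(np.uint8)*255
cs=max(cv2.findContours(m,0,2)[0],key=cv2.contourArea); ap=cv2.approxPolyDP(cs,3,True)[:,0]; print(ap.tolist())
print(np.round(1e3*topress(ray(f,ap,.067)),1).tolist())
g=grab('scene'); P=cloud(g); z=P[...,2]; pr=topress(P[...,:2].reshape(-1,2)).reshape(z.shape+(2,))
k=(pr[...,0]>-10)&(pr[...,0]<60)&(pr[...,1]>100)&(pr[...,1]<200)&(z>.15)&(z<.21); print(k.sum(), np.round(np.percentile(P[k],[2,50,98],axis=0),4))
E
```

```text
20.1 [ 0.5301 -0.0507  0.2492] -94.83210442216517 F [ 0.03 -0.72  0.25] M [-0.016  0.02   0.025] -0.0022909331174524065
0 
[[181, 191], [201, 212], [215, 219], [276, 159], [336, 219], [370, 192], [297, 115], [297, 137], [293, 142], [256, 142], [253, 115]]
[[-95.8, 89.1], [-116.5, 71.2], [-123.5, 58.0], [-65.4, -1.3], [-123.4, -59.7], [-96.6, -90.8], [-25.9, -20.2], [-45.3, -20.5], [-49.8, -16.9], [-49.8, 17.0], [-26.0, 19.4]]Traceback (most recent call last):
  File "<stdin>", line 11, in <module>
    return _quantile_unchecked(
        a, q, axis, out, overwrite_input, method, keepdims, weights)
    return _ureduce(a,
                    func=_quantile_ureduce_func,
    ...<5 lines>...
                    overwrite_input=overwrite_input,
                    method=method)
    r = func(a, **kwargs)
    result = _quantile(arr,
                       quantiles=q,
    ...<2 lines>...
                       out=out,
                       weights=wgt)
    slices_having_nans = np.isnan(arr[-1, ...])
                                  ~~~^^^^^^^^^
IndexError: index -1 is out of bounds for axis 0 with size 0
```

Emit:
{"api": "play_rows", "payload": {"hand": [0,0,0,0,0,0,0,0,0], "translation": [[0.53,0.55,0],[0.53,0.55,0],[0.53,0.55,0],[0.53,0.55,0],[0.53,0.55,0],[0.53,0.55,0],[0,0,-0.4],[0,0,-0.45],[0,0,0]], "rot": [[0,0,0],[0,0,0],[0,0,0],[0,0,0],[0,0,0],[0,0,0],[0,0,0],[0,0,0],[0,0,0]]}}

```text
t: 21.1
tcp_pos: [0.6513, 0.0836, 0.2044]
orientation: [-0.027, -0.706, 0.707, 0.033]
contact_force: [0.4, -0.0, -0.4]
grip_width: 0.002
```

```bash
python3 st.py; python3 - <<'E'
from h import *
f=grab('wrist'); save(f['img'],'w12.png'); P=cloud(f); z=P[...,2]
k=(z>.14)&(z<.2)&(P[...,1]>.03)&(abs(P[...,0]-.66)<.06)
print(k.sum(), np.round(np.percentile(P[k],[2,50,98],axis=0),4) if k.sum() else '')
E
```

```text
21.1 [0.6513 0.0836 0.2044] -94.83283362663354 F [ 0.42 -0.02 -0.44] M [ 0.02   0.039 -0.042] 0.002063682533397401
6090 [[0.6455 0.0333 0.1673]
 [0.6582 0.0777 0.1854]
 [0.6671 0.112  0.195 ]]
```

View pics/w12.png

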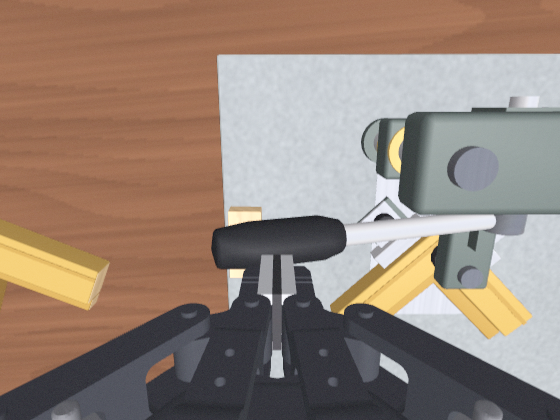

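The grip lies under the fingertips, running along (215–345,240), and the corner is still in the V. I move 6 mm ahead onto its centre line and press down.

Emit:
{"api": "play_rows", "payload": {"hand": [0,0,0,0,0,0,0], "translation": [[0.15,-0.03,0],[0,0,-0.2],[0,0,-0.2],[0,0,-0.15],[0,0,-0.15],[0,0,0],[0,0,0]], "rot": [[0,0,0],[0,0,0],[0,0,0],[0,0,0],[0,0,0],[0,0,0],[0,0,0]]}}

```text
t: 21.85
tcp_pos: [0.6595, 0.0819, 0.1809]
orientation: [-0.03, -0.706, 0.707, 0.03]
contact_force: [0.0, 0.3, 0.5]
grip_width: 0.003
```

```bash
python3 st.py
```

```text
21.85 [0.6595 0.0819 0.1809] -94.79997695006246 F [0.05 0.32 0.46] M [ 0.046 -0.012 -0.011] 0.002635868595343991
```

```bash
python3 - <<'E'
from h import *
a=dict(load('wrist'))
f=grab('wrist'); save(f['img'],'w13.png'); P=cloud(f); z=P[...,2]
h=cv2.cvtColor(f['img'],cv2.COLOR_RGB2HSV)
k=(z>.12)&(z<.2)&(P[...,1]>.03)&(P[...,1]<.12)&(abs(P[...,0]-.66)<.03)&(h[...,2]<60)
v,u=np.nonzero(k); 
for y0 in np.arange(.04,.12,.01):
    q=P[k&(abs(P[...,1]-y0)<.004)]
    if len(q)>5: print(round(y0,3),len(q),np.round(np.percentile(q[:,0],[2,98]),4),np.round(np.percentile(q[:,2],[50,95]),4))
E
```

```text
0.05 121 [0.6463 0.6621] [0.1674 0.1708]
0.06 287 [0.6452 0.6652] [0.1698 0.1745]
0.07 310 [0.6614 0.666 ] [0.172  0.1951]
0.08 268 [0.6648 0.6702] [0.1734 0.1986]
0.09 238 [0.6646 0.6677] [0.1746 0.1942]
0.1 257 [0.6489 0.6681] [0.1772 0.1832]
0.11 311 [0.6498 0.6675] [0.1801 0.1855]
```

Emit:
{"api": "play_rows", "payload": {"hand": [0,0,0,0,0], "translation": [[0,0,-0.08],[0,0,-0.08],[0,0,-0.08],[0,0,0],[0,0,0]], "rot": [[0,0,0],[0,0,0],[0,0,0],[0,0,0],[0,0,0]]}}

```text
t: 22.4
tcp_pos: [0.6599, 0.0821, 0.1717]
orientation: [0.03, 0.707, -0.706, -0.029]
contact_force: [0.9, 0.8, 3.1]
grip_width: 0.0
```

```bash
python3 st.py
```

```text
22.4 [0.6599 0.0821 0.1717] -94.78500990056698 F [0.92 0.8  3.08] M [ 0.264 -0.084 -0.016] 0.00037173616855918447
```

Emit:
{"api": "play_rows", "payload": {"hand": [0,0,0,0,0], "translation": [[0,0,-0.05],[0,0,-0.05],[0,0,-0.05],[0,0,0],[0,0,0]], "rot": [[0,0,0],[0,0,0],[0,0,0],[0,0,0],[0,0,0]]}}

```text
t: 22.9
tcp_pos: [0.6598, 0.0819, 0.1656]
orientation: [0.03, 0.707, -0.706, -0.029]
contact_force: [0.3, 1.8, 3.9]
grip_width: 0.001
```

Emit:
{"api": "play_rows", "payload": {"hand": [0,0,0,0,0], "translation": [[0,0,-0.05],[0,0,-0.05],[0,0,-0.05],[0,0,0],[0,0,0]], "rot": [[0,0,0],[0,0,0],[0,0,0],[0,0,0],[0,0,0]]}}

```text
t: 23.4
tcp_pos: [0.6597, 0.0818, 0.1594]
orientation: [-0.03, -0.706, 0.707, 0.03]
contact_force: [0.5, 1.5, 3.8]
grip_width: 0.003
```

Emit:
{"api": "play_rows", "payload": {"hand": [0,0,0,0,0], "translation": [[0,0,-0.05],[0,0,-0.05],[0,0,0],[0,0,0],[0,0,0]], "rot": [[0,0,0],[0,0,0],[0,0,0],[0,0,0],[0,0,0]]}}

```text
t: 23.9
tcp_pos: [0.6598, 0.0823, 0.1559]
orientation: [0.03, 0.707, -0.706, -0.029]
contact_force: [0.1, 2.6, 5.5]
grip_width: 0.002
```

Emit:
{"api": "play_rows", "payload": {"hand": [0,0,0,0], "translation": [[0,0,-0.05],[0,0,0],[0,0,0],[0,0,0]], "rot": [[0,0,0],[0,0,0],[0,0,0],[0,0,0]]}}

```text
t: 24.3
tcp_pos: [0.6598, 0.0826, 0.1542]
orientation: [0.03, 0.707, -0.706, -0.029]
contact_force: [-0.8, 2.2, 5.7]
grip_width: -0.0
```

Emit:
{"api": "play_rows", "payload": {"hand": [0,0,0,0], "translation": [[0,0,-0.05],[0,0,0],[0,0,0],[0,0,0]], "rot": [[0,0,0],[0,0,0],[0,0,0],[0,0,0]]}}

```text
t: 24.7
tcp_pos: [0.6598, 0.0827, 0.1527]
orientation: [0.03, 0.707, -0.706, -0.029]
contact_force: [-0.9, 2.0, 7.7]
grip_width: -0.002
```

```bash
python3 st.py
```

```text
24.7 [0.6598 0.0827 0.1527] -94.76003011115375 F [-0.93  1.99  7.66] M [0.608 0.216 0.   ] -0.0021369947309450143
```

Emit:
{"api": "play_rows", "payload": {"hand": [0,0,0,0], "translation": [[0,0,-0.05],[0,0,0],[0,0,0],[0,0,0]], "rot": [[0,0,0],[0,0,0],[0,0,0],[0,0,0]]}}

```text
t: 25.1
tcp_pos: [0.6598, 0.0829, 0.151]
orientation: [0.03, 0.707, -0.706, -0.029]
contact_force: [-0.9, 3.7, 9.2]
grip_width: -0.002
```

```bash
python3 st.py
```

```text
25.1 [0.6598 0.0829 0.151 ] -94.74745583295534 F [-0.85  3.72  9.17] M [ 0.705  0.381 -0.008] -0.0018567815006746615
```

Emit:
{"api": "play_rows", "payload": {"hand": [0,0,0,0], "translation": [[0,0,-0.03],[0,0,0],[0,0,0],[0,0,0]], "rot": [[0,0,0],[0,0,0],[0,0,0],[0,0,0]]}}

```text
t: 25.5
tcp_pos: [0.6599, 0.083, 0.1502]
orientation: [0.03, 0.707, -0.706, -0.029]
contact_force: [-2.1, 3.3, 10.5]
grip_width: -0.0
```

```bash
python3 st.py
```

```text
25.5 [0.6599 0.083  0.1502] -94.7467053079568 F [-2.12  3.29 10.46] M [ 0.698  0.474 -0.007] -0.0001447600681959138
```

The push is 10.5 N, so I let go and lift clear.

Emit:
{"api": "play_rows", "payload": {"hand": [0,0,0,0,0,0,0,0,0,0], "translation": [[0,0,0.1],[0,0,0.3],[0,0,0.6],[0,0,0.8],[0,0,0.8],[-0.55,-0.5,0],[-0.8,-0.8,0],[-0.8,-0.8,0],[-0.8,-0.8,0],[0,0,0]], "rot": [[0,0,0],[0,0,0],[0,0,0],[0,0,0],[0,0,0],[0,0,0],[0,0,0],[0,0,0],[0,0,0],[0,0,0]]}}

```text
t: 26.5
tcp_pos: [0.5356, -0.0427, 0.2523]
orientation: [-0.033, -0.706, 0.707, 0.036]
contact_force: [0.4, 0.4, 0.8]
grip_width: -0.002
```

```bash
python3 st.py; python3 - <<'E'
from h import *
f=grab('wrist'); P=cloud(f); z=P[...,2]
m=gold(f,P,.053,.09).astype(np.uint8)*255
cs=max(cv2.findContours(m,0,2)[0],key=cv2.contourArea); ap=cv2.approxPolyDP(cs,3,True)[:,0]
print(np.round(1e3*topress(ray(f,ap,.067)),1).tolist())
pr=topress(P[...,:2].reshape(-1,2)).reshape(z.shape+(2,))*1e3
k=(pr[...,0]>-40)&(pr[...,0]<-15)&(abs(pr[...,1])<12); print('nose top above bed (75 raised)',np.nanmedian(z[k])-.0455, k.sum())
g=grab('scene'); P=cloud(g); z=P[...,2]; h=cv2.cvtColor(g['img'],cv2.COLOR_RGB2HSV)
k=(z>.11)&(z<.2)&(P[...,1]>.03)&(P[...,1]<.13)&(abs(P[...,0]-.66)<.04)&(h[...,2]<70)
q=P[k]; print('lever',len(q),np.polyfit(q[:,1],q[:,2],1) if len(q)>20 else '')
E
```

```text
26.5 [ 0.5356 -0.0427  0.2523] -95.61791717647016 F [0.44 0.44 0.77] M [-0.054  0.04   0.021] -0.0021421752792147738
[[-97.6, 89.6], [-123.3, 58.2], [-65.1, -0.2], [-122.8, -58.8], [-115.8, -72.1], [-95.1, -90.3], [-25.6, -20.5], [-46.9, -20.7], [-50.5, -17.0], [-50.1, 15.4], [-25.1, 18.4]]
nose top above bed (75 raised) 0.05769081951370918 950
lever 195 [-0.02495993  0.1493657 ]
```

```bash
python3 -c "
from bench import env
print(env.finish_job(), env.read_state()['t'])"
```

```text
the job is handed in; nothing more can be done
the job is handed in; nothing more can be done
```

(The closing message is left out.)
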